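# Click the battery pack into its holder

### The job

Take the battery pack by its rib, set it down on the open deck of the black battery holder in line with the slot, and slide it in past the sprung steel pawl until it clicks and can no longer come back out, without forcing it: stop pushing as soon as it is home. Let go, with the pack lying flat and locked in the holder, and leave the other things on the bench where they are.

Things in the scene. Friction and masses are not known exactly. Their poses are not given: they have to be found in the camera images.
- pack: Battery pack: grey plastic block 60 (x) x 56 (y) x 24 mm high, about 0.19 kg, with a grip rib on the middle of its top, 30 (x) x 14 (y) mm, 28 mm tall (its top 52 mm over the underside). Black bands, brass end plates. Origin: centre of the underside; x along the 60 mm side and the rib, z up. Both x ends alike: either may go in first. Starts standing on the bench.
- holder: Black plastic battery holder fixed to the bench, 230 x 92 mm. Origin on the bench under the slot's centre line; the pack goes in along +x; z up. Floor plate 8 mm thick, x = -115 to 115. Open deck without walls x = -115 to -53. Clicked in, the pack's origin is at x = 45 mm, up to 12 mm more or less (adjustable carriage). The pack must never bear on it with over 22 N in all.
- mouth (a point): Middle of the slot's mouth, on the holder's floor plate (8 mm over the bench), at holder x = -53; axes as the holder's. Flared walls narrow from here to x = -35; then the slot is 59 mm wide between walls 36 mm over the bench, to x = 95. From x = 30 to 90 lips (34 to 38 mm over the bench) overhang it, 49 mm apart, so the pack must slide in from the deck; its rib passes between them.
- catch (a point): On the slot's floor plate midway, at holder x = 15: nominal place of the pawl's tip. The pawl is a steel leaf in a gap of the +y wall, hinged at x = -10, slanting 10 mm into the slot, 12 to 28 mm over the bench. The pack's side presses it back (about 2 N sideways); once the pack's rear end is past the tip it springs out behind it. Its true place is up to 12 mm off along x (carriage setting).
- stop (a point): On the floor plate midway, at holder x = 77.5: nominal face of a rigid aluminium stop (39 mm high over the bench), reached 2.5 mm after the click. Before it a sprung brass contact 30 mm wide meets the pack's front 9 mm before the click and pushes back 1.6 N, rising 0.2 N per mm. Stop, contact and pawl share the carriage, so shift together up to 12 mm along x. Pushing home takes about 4 to 8 N.
- pawl (a joint): Turn of the pawl, rad: 0 when sprung out into the slot, about 0.2 to 0.3 when pushed back by the pack's side; it returns to 0 at the click. Pushed low on its rear end the pack runs easily; pushed by the rib it tends to pitch and bind.
- jar: Bystander: glass jar of screws, 60 mm across, 88 mm high, origin centre of underside.
- tin: Bystander: small closed flip-top steel tin 62 x 87 mm, 27 mm high, origin centre of underside.
- board: Bystander: green circuit board 50 x 85 mm, at most 15 mm high with its parts, origin centre of underside.
- probe: Bystander: stainless steel probe lying down, 155 mm long, handle 12 mm thick, origin on the bench under the joint of handle and needle.
- driver: Bystander: screwdriver with wooden handle lying down, 170 mm long, its body origin on the bench under its middle.
- cell: Bystander: single round steel battery cell standing up, 26 mm across, 50 mm high, origin centre of underside.
Not all that is in view belongs to the job. What is shaped like the pack but blue or pink is not meant.

How it is judged:
By the outcome, as a careful person would: the job done as asked, in the order asked, and still so for the second after the job is handed in, with the robot touching nothing.
It also fails if it takes over 64 s, if anything falls off the work surface, if the arm or the gripper's body presses on something with over 40 N, if the wrist force passes 120 N, or if a joint passes its speed limit or range.

### The arm

A 6-joint arm with a two-finger parallel gripper is mounted at the origin on the work surface. World frame = base frame: x ahead of the robot, y to its left, z up, the work surface at z = 0. Lengths are in m, angles in rad, forces in N, time in s.
With the tool pointing down it reaches from about 0.3 to 0.875 m from the base axis. Payload 6.4 kg.
Tool frame: the origin (TCP) lies midway between the tips of the shut fingers; the grasp point (between the pads) lies 19 mm behind it; z points along the fingers, y is the line along which they close (so a half turn about z gives the same grasp; the last joint's range is limited). The gripper opens to 85 mm and grips with 20 to 120 N. Pads are 22 mm wide; open, the fingers measure 114 mm over their backs; the gripper's body (76 mm by 85 mm) begins 54 mm behind the grasp point. The pads swing forward as they close: fully open they stand 13 mm farther back than shut.
Start: joints at [0.937, 0.181, 1.607, -0, 1.354, -0.206], TCP at [0.239, 0.523, 0.231] pointing down, gripper open.
Joint ranges: [-2.99, 2.99], [-0.89, 2.07], [0.3, 2.58], [-1.14, 4.28], [0, 2.63], [-3.12, 3.12]. Speed limits (rad/s): [2.57, 2.57, 3.01, 3.14, 3.14, 3.14].

### API

Orientations are given as a unit quaternion [w, x, y, z].
In Python, from bench import ctrl gives the robot as it stands.
- The arm moves only by the tool drive_tool, never from a script. Its argument "plan" is a list that holds one entry, the list of rows, each a list of 4 numbers: the shift along the tool's x, y, z scaled (see below), then the turn about the tool's z scaled (see below). In form: [[[x, y, z, roll], ...]]. A call has 1 to 12 rows; each row is the pose to reach, as a shift and turn from the pose commanded when the call began, along the tool's axes at that moment, turning the shorter way round; what a row does not reach only later rows make up. The controller multiplies each number of a shift by 400 mm and each number of a turn by 180 degrees. A row lasts 1/12 s, in which the tool goes at most 41.7 mm and 7.16 degrees, less where a joint would pass 70% of its speed; a pose out of reach is approached as far as the arm can. A call with a number of a shift or a turn outside -1 to 1 is refused whole. A call with a gripper value outside its range is refused whole. "jaw" is the closure, from 0 (fully open) to 1 (shut), set as the call begins (left out, the last holds). The fingers move at their own pace and stop on an object; the grip force is fixed at half the most. Time passes only in rows, so rows that repeat a pose let the fingers close. It gives the time, the measured TCP pose, the force, the opening and the grip force at its end, in the units of the state.
- ctrl.get_obs(): the state, without advancing time (a new reading comes with each control period).
- ctrl.camera(name): name is "side" or "top"; returns (picture, depth): 400x640x3 uint8, red, green, blue; 400x640 float32, m along the optical axis (not along the pixel's ray), 0 where there is no reading.
- ctrl.camera_info(name): a dict with "camera_matrix" (3x3 intrinsics, pixels), "R" (3x3) and "t" (3): a world point X has camera coordinates R X + t. Camera axes: x right, y down, z forward; pixel columns grow to the right and rows downward; lengths in m; the calibration is good to about 2 mm. A picture is of the moment at which its call begins. camera_info takes no time and is no camera call.
- ctrl.hand_in(): hands the job in; it is judged then, once.
The state is a dict: "time_s": time; "q": joint angles; "dq": joint speeds; "joint_efforts": joint torques, N m; "eef_pos": TCP position; "eef_rot": TCP orientation; "wrist_force": force on the tool from outside, world axes, zero at the start; "torque": the same for the moment, N m; "opening": opening from 0.0 (shut) to 1.0 (fully open); "grasp_force": force on a finger pad.
Only numpy, scipy, OpenCV 4.12 (cv2) and the standard library are available. Lean on these libraries where they do the work, as an engineer would, in place of code of your own. Each camera call takes 0.05 s, during which the arm holds its last target. There are 200 camera calls.

## Working session

There is one attempt and no reset: what is moved stays moved. The work goes in short steps, Python scripts to look and compute and a tool call to move; the robot and the scene stay as the last step left them, time stands still between calls to the robot, and variables do not carry over. Pictures are saved under pics/ and viewed, at most 12 in all, crops included, and the job is handed in when it is done.

Besides the shell and the picture viewer there is one more tool, called after "Emit:" as name([rows], argument=value, ...), one row to a line, values as JSON. drive_tool: Moves the arm, as the interface text tells. Its arguments: {"type":"object","properties":{"plan":{"type":"array"},"jaw":{"type":"number"}},"required":["plan"]}

```bash
mkdir -p pics
python3 - <<'E'
from bench import ctrl
import cv2,numpy as np
o=ctrl.get_obs();print(o)
for n in("top","side"):
    p,d=ctrl.camera(n);i=ctrl.camera_info(n);print(n,i)
    cv2.imwrite(f"pics/{n}0.png",p[:,:,::-1]);np.savez(f"pics/{n}0.npz",p=p,d=d,K=i["camera_matrix"],R=i["R"],t=i["t"])
E
```

```text
{'time_s': 0.0, 'q': array([ 9.36714134e-01,  1.81532266e-01,  1.60800150e+00,  3.38438513e-05,
        1.35383434e+00, -2.06281296e-01]), 'dq': array([ 0.00086726, -0.00102436, -0.0011285 ,  0.00018767,  0.0006166 ,
       -0.00049867]), 'joint_efforts': array([ 7.45297848e-05, -4.44886529e+01, -3.51330113e+01, -3.96994874e-04,
        9.32117400e-03,  2.38616065e-05]), 'eef_pos': array([0.23817801, 0.52273877, 0.23039225]), 'eef_rot': array([-3.77211237e-04,  2.12276554e-01,  9.77209229e-01, -8.03766282e-04]), 'wrist_force': array([ 0.03609714, -0.29818366, -0.0596855 ]), 'torque': array([0.0076919 , 0.02817692, 0.02809666]), 'grasp_force': 0.0, 'opening': 1.000399980555622}
top {'camera_matrix': array([[374.2294272 ,   0.        , 320.48768356],
       [  0.        , 374.2294272 , 199.61888507],
       [  0.        ,   0.        ,   1.        ]]), 'R': array([[ 0.02776139, -0.99959988,  0.00541989],
       [-0.99123599, -0.02822883, -0.12905175],
       [ 0.12915311, -0.00178973, -0.99162305]]), 't': array([0.01209367, 0.56095727, 1.00693531])}
side {'camera_matrix': array([[454.56106903,   0.        , 309.74809408],
       [  0.        , 454.56106903, 203.26916086],
       [  0.        ,   0.        ,   1.        ]]), 'R': array([[-0.99857143, -0.05330062,  0.00376088],
       [-0.03304863,  0.56078194, -0.82730369],
       [ 0.04198677, -0.82624612, -0.56174234]]), 't': array([0.56593481, 0.05480594, 1.1914965 ])}
```

View pics/top0.png

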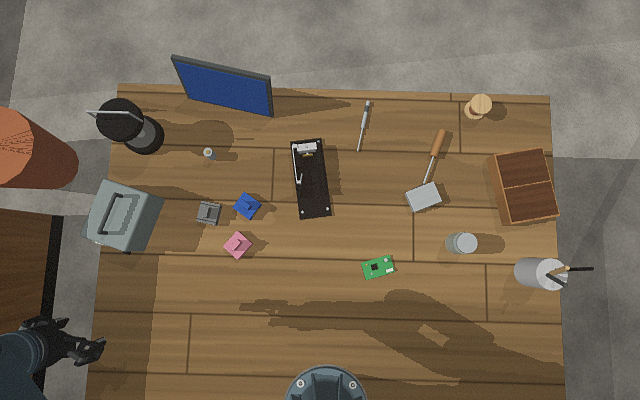

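View pics/side0.png

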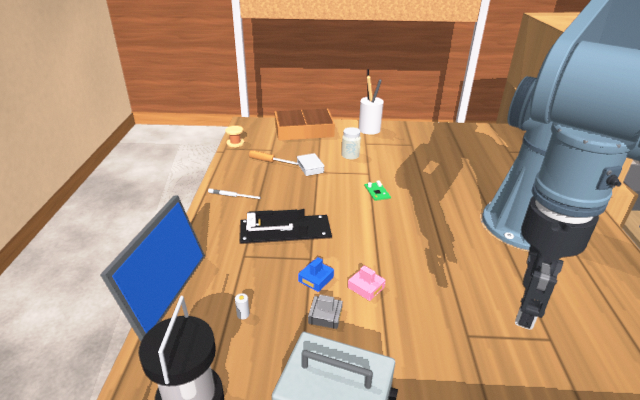

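The top view shows the grey pack at about (209,212), with the blue one at (247,206) and the pink one at (238,244). The black holder spans (290,140) to (331,218), with its deck toward the robot and its stop at (305,148). Next I measure both.

```bash
cat > h.py <<'E'
import numpy as np,cv2
def load(f):
    z=np.load(f);return [z[k] for k in("p","d","K","R","t")]
def cloud(d,K,R,t):
    v,u=np.mgrid[:d.shape[0],:d.shape[1]]
    c=np.stack([(u-K[0,2])/K[0,0]*d,(v-K[1,2])/K[1,1]*d,d],-1)
    return (c-t)@R
def ray(uv,z,K,R,t):
    r=R.T@np.linalg.inv(K)@np.r_[uv,1.];o=-R.T@t
    return o+r*(z-o[2])/r[2]
def px(X,K,R,t):
    c=K@(R@np.asarray(X)+t);return c[:2]/c[2]
E
python3 - <<'E'
from h import *
p,d,K,R,t=load("pics/top0.npz");W=cloud(d,K,R,t)
hsv=cv2.cvtColor(p,cv2.COLOR_RGB2HSV)
def rect(m,z,name):
    c=max(cv2.findContours(m.astype(np.uint8),0,1)[0],key=cv2.contourArea)
    q=np.array([ray(x,z,K,R,t)[:2] for x in c[:,0]],np.float32)
    print(name,cv2.contourArea(c),cv2.minAreaRect(q),cv2.boxPoints(cv2.minAreaRect(q)).round(4).tolist())
# holder by dark
m=np.zeros(d.shape,bool);m[130:225,280:340]=True
dark=m&(hsv[...,2]<75);rect(cv2.morphologyEx(dark.astype(np.uint8),cv2.MORPH_CLOSE,np.ones((5,5))),0.02,"holder")
h=m&(W[...,2]>0.004);rect(h,0.008,"holder depth")
m[:]=False;m[192:232,190:226]=True
for lo,hi,z in((.012,.06,.024),(.034,.06,.052)):
    s=m&(W[...,2]>lo)&(W[...,2]<hi);rect(s,z,f"pack>{lo}");q=W[s];print(len(q),q[:,:2].mean(0),np.median(q[:,2]),q[:,2].max())
np.set_printoptions(linewidth=250)
print((W[138:222:3,286:336:3,2]*1000).round().astype(int))
a=cv2.resize(p[130:230,180:345],None,fx=4.8,fy=4.8,interpolation=cv2.INTER_CUBIC);cv2.imwrite("pics/c1.png",a[:,:,::-1])
E
```

```text
holder 2416.5 ((0.6275575160980225, 0.040049485862255096), (0.22769694030284882, 0.13004350662231445), 8.840218544006348) [[0.5051000118255615, 0.0868000015616417], [0.5250999927520752, -0.04170000180602074], [0.75, -0.0066999997943639755], [0.7300999760627747, 0.121799997985363]]
holder depth 2398.0 ((0.62654048204422, 0.05828574299812317), (0.23281000554561615, 0.09646270424127579), 8.773499488830566) [[0.5041000247001648, 0.08820000290870667], [0.5188999772071838, -0.0071000000461936], [0.7488999962806702, 0.0284000001847744], [0.7342000007629395, 0.12370000034570694]]
pack>0.012 411.5 ((0.516551673412323, 0.34121453762054443), (0.059390705078840256, 0.0602346733212471), 79.16445922851562) [[0.4814000129699707, 0.31769999861717224], [0.5404999852180481, 0.30640000104904175], [0.5516999959945679, 0.36469998955726624], [0.4925999939441681, 0.37599998712539673]]
450 [0.5158846  0.33997945] 0.024943558434166617 0.0560401691453815
pack>0.034 63.0 ((0.5166374444961548, 0.34007057547569275), (0.01933177001774311, 0.029836291447281837), 79.855224609375) [[0.5002999901771545, 0.33320000767
[... 1966 characters left out ...]
 2    1    4   -1   10    7    7   10   10    7    7    8    6    7   10   -2   -1]
 [  -1    2    1    1    8   12    7   10    9    9    7   10    7    8    8    3    0]
 [  -1    0    4    1    5   12   11    9   10   10    9    8    8   10    8    1    1]
 [   2   -1   -3    0    8   10    8    7 1071   11    9    7    9   11    9    0   -2]
 [   2   -3    1    1    1   12    7    9   11    5    9   10    8   11    7   -1    0]
 [   2   -2    1   -3   -1   10    8    7    9   10    7    9    8    6   10    8    2]
 [  -1   -2   -1    2   -2    7    9    8    8    9    6    9    6    2   -1    1    0]
 [  -2    0   -4   -1    0    2    3    2    4    1    0   -3    1    1   -3   -4   -1]]
```

View pics/c1.png

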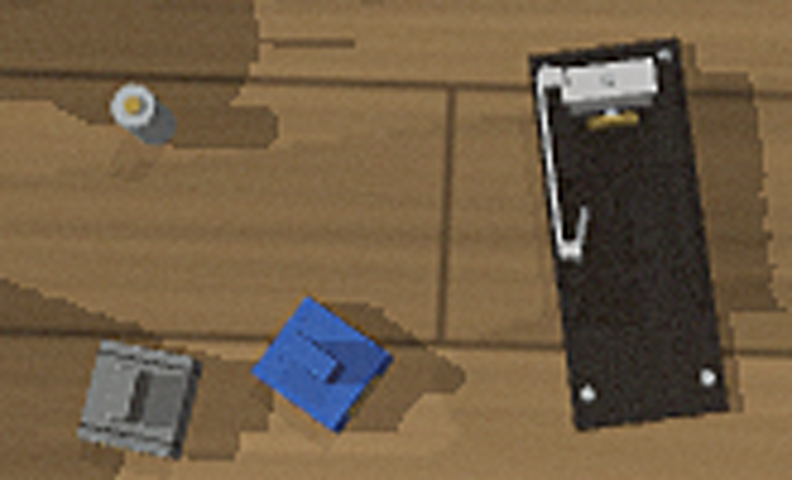

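The crop shows the pack's rib running up the image at about (139,397), and the deck screws at crop (587,394) and (708,378). The pawl tip is near (585,208), and the stop's front edge is near (610,103).

Run:
```python
from h import *
p,d,K,R,t=load("pics/top0.npz");W=cloud(d,K,R,t)
g=lambda x,y,z:ray((180+(x+.5)/4.8-.5,130+(y+.5)/4.8-.5),z,K,R,t)[:2]
s1,s2=g(587,394,.009),g(708,378,.009);print("screws",s1,s2,np.linalg.norm(s1-s2),(s1+s2)/2)
c=[g(*a,.008) for a in((578,431),(729,409))];print("deck corners",c,np.linalg.norm(c[0]-c[1]),np.mean(c,0))
f=[g(*a,.008) for a in((528,55),(680,38))];print("far corners",f,np.mean(f,0))
yaw=np.arctan2(*(np.mean(f,0)-np.mean(c,0))[::-1]);print("len",np.linalg.norm(np.mean(f,0)-np.mean(c,0)),"yaw",np.degrees(yaw),"yaw from width",np.degrees(np.arctan2(*(c[0]-c[1])[::-1]))-90)
# depth-based: plane-floor points laterally, in each holder column
ya=np.radians(8.8);o=np.array([.6265,.0583]);ex=np.array([np.cos(ya),np.sin(ya)]);ey=np.array([-ex[1],ex[0]])
H=np.stack([(W[...,:2]-o)@ex,(W[...,:2]-o)@ey],-1)
m=np.zeros(d.shape,bool);m[130:225,280:340]=True
for a,b in((-110,-60),(-35,-15),(-15,0),(0,30),(30,60),(60,75)):
    s=m&(H[...,0]>a/1e3)&(H[...,0]<b/1e3)
    pl=H[s&(W[...,2]>.0045)&(W[...,2]<.016)&(abs(H[...,1])<.06)][:,1];
    wl=H[s&(W[...,2]>.032)&(W[...,2]<.045)&(abs(H[...,1])<.06)][:,1]
    print(a,b,"plate",np.percentile(pl,[1,99])*1e3,"wall+",np.percentile(wl[wl>0],[2,50,98])*1e3 if (wl>0).any() else 0,"wall-",np.percentile(wl[wl<0],[2,50,98])*1e3 if (wl<0).any() else 0)
hh=lambda w:(((w-o)@ex*1e3).round(1),((w-o)@ey*1e3).round(1))
print("screws H",hh(s1),hh(s2),"corners",[hh(q) for q in c+f])
print("stop front edge",hh(g(565,104,.039)),hh(g(655,97,.039)),"pawl tip",hh(g(585,207,.028)),"pawl root",hh(g(570,250,.028)))
```

```text
screws [0.52779028 0.0797875 ] [0.53936885 0.00824289] 0.07247546523901797 [0.53357957 0.04401519]
deck corners [array([0.50573607, 0.08441081]), array([ 0.52133361, -0.00471143])] 0.09047683558041313 [0.51353484 0.03984969]
far corners [array([0.73400565, 0.12281169]), array([0.74738957, 0.03060535])] [0.74069761 0.07670852]
len 0.2301336552970295 yaw 9.216340754987229 yaw from width 9.926960063452157
-110 -60 plate [-45.14720506  45.54845722] wall+ 0 wall- 0
-35 -15 plate [-44.6282062   43.71902724] wall+ [30.60749867 35.42931997 45.75338296] wall- [-36.48875435 -32.86465394 -29.18581795]
-15 0 plate [-44.22401197  37.84021115] wall+ [30.15106428 38.74994198 44.90023203] wall- [-35.647528   -32.61575894 -29.17037856]
0 30 plate [-44.93523965  39.09192512] wall+ [39.24902735 40.68522161 44.5794422 ] wall- [-36.51917905 -33.08198573 -29.03144586]
30 60 plate [-44.15101098  46.41946722] wall+ [25.82719354 33.6460055  42.27515509] wall- [-35.92729384 -29.99757064 -23.94073245]
60 75 plate [-44.41489697  46.23815349] wall+ [26.33276095 32.83747024 41.2547265 ] wall- [-36.15129521 -30.1585052  -18.72999959]
screws H (np.float64(-94.3), np.float64(36.3)) (np.float64(-93.8), np.float64(-36.1)) corners [(np.float64(-115.3), np.float64(44.3)), (np.float64(-113.6), np.float64(-46.2)), (np.float64(116.1), np.float64(47.3)), (np.float64(115.2), np.float64(-45.9))]
stop front edge (np.float64(74.6), np.float64(27.8)) (np.float64(72.2), np.float64(-25.3)) pawl tip (np.float64(14.1), np.float64(23.7)) pawl root (np.float64(-10.4), np.float64(35.5))
```

The holder frame agrees across screws, corners and walls: origin about (0.6265, 0.0586), yaw about 9.0°. The stop face is at about x=73.5, so the carriage is a few mm short of nominal. The pack is at (0.5166, 0.3405), yaw -10.6°. A helper will turn targets into move numbers.

```bash
cat >> h.py <<'E'
from scipy.spatial.transform import Rotation as Ro
O=np.array([.6265,.0586]);YH=9.0
def hw(x,y=0):
    a=np.radians(YH);return O+np.array([[np.cos(a),-np.sin(a)],[np.sin(a),np.cos(a)]])@np.array([x,y])
def move(target,yaw,pos=None,R=None):
    "numbers for a move to world target with tool y at yaw+90 deg"
    from bench import ctrl
    if pos is None:
        s=ctrl.get_obs();pos=s["eef_pos"];R=Ro.from_quat(np.roll(s["eef_rot"],-1)).as_matrix()
    sh=R.T@(np.asarray(target)-pos)/.4
    ty=np.degrees(np.arctan2(R[1,1],R[0,1]));dr=(ty-(yaw+90)+90)%180-90
    print("shift",sh.round(4),"roll",(dr/180).round(4),"deg",dr.round(2),"tilt",R[2].round(4))
E
python3 - <<'E'
from h import *
move((.5166,.3405,.23),-10.6);move((.5166,.3405,.1),-10.6);move((.5166,.3405,.028),-10.6)
E
```

```text
shift [-0.8223 -0.126   0.0011] roll -0.0773 deg -13.91 tilt [ 3.0e-04 -1.5e-03 -1.0e+00]
shift [-0.8224 -0.1254  0.3261] roll -0.0773 deg -13.91 tilt [ 3.0e-04 -1.5e-03 -1.0e+00]
shift [-0.8224 -0.1252  0.5061] roll -0.0773 deg -13.91 tilt [ 3.0e-04 -1.5e-03 -1.0e+00]
```

Emit:
drive_tool([
  [[-0.1,-0.015,0,-0.02],[-0.2,-0.03,0,-0.04],[-0.3,-0.045,0,-0.0773],[-0.4,-0.06,0,-0.0773],[-0.5,-0.075,0,-0.0773],[-0.6,-0.09,0,-0.0773],[-0.7,-0.107,0,-0.0773],[-0.78,-0.12,0.05,-0.0773],[-0.822,-0.1255,0.12,-0.0773],[-0.822,-0.1255,0.2,-0.0773],[-0.822,-0.1255,0.28,-0.0773],[-0.822,-0.1255,0.3,-0.0773]],
], jaw=0.5)

```text
time_s: 1.1
eef_pos: [0.5134, 0.3389, 0.1049]
eef_rot: [-0.005, 0.093, 0.996, -0.002]
wrist_force: [-1.8, -0.8, -0.8]
opening: 0.501
grasp_force: 0.0
```

Emit:
drive_tool([
  [[0,0,0,0],[0,0,0,0]],
])

```text
time_s: 1.27
eef_pos: [0.5169, 0.3414, 0.1119]
eef_rot: [-0.0, 0.092, 0.996, -0.0]
wrist_force: [-0.2, 0.7, 1.1]
opening: 0.499
grasp_force: 0.0
```

Run:
```python
from h import *
from bench import ctrl
o=ctrl.get_obs();print(o["time_s"],o["eef_pos"],o["opening"],o["wrist_force"])
move((.5166,.3405,.028),-10.6)
```

```text
1.2667 [0.51693827 0.34142292 0.11185112] 0.49861562780487567 [-0.23457799  0.66173536  1.12098732]
shift [ 0.0004 -0.0024  0.2096] roll 0.0001 deg 0.02 tilt [ 2.e-04 -1.e-04 -1.e+00]
```

Emit:
drive_tool([
  [[0,-0.002,0.06,0],[0,-0.002,0.12,0],[0,-0.002,0.16,0],[0,-0.002,0.19,0],[0,-0.002,0.2085,0],[0,-0.002,0.2085,0],[0,-0.002,0.2085,0],[0,-0.002,0.2085,0]],
])

```text
time_s: 1.93
eef_pos: [0.5179, 0.341, 0.0296]
eef_rot: [0.001, 0.092, 0.996, 0.001]
wrist_force: [-0.1, -0.4, -0.5]
opening: 0.499
grasp_force: 0.0
```

Emit:
drive_tool([
  [[0,0,0,0],[0,0,0,0],[0,0,0,0],[0,0,0,0],[0,0,0,0],[0,0,0,0],[0,0,0,0],[0,0,0,0]],
], jaw=1)

```text
time_s: 2.6
eef_pos: [0.5177, 0.3407, 0.0291]
eef_rot: [0.001, 0.092, 0.996, 0.001]
wrist_force: [0.0, 0.3, 6.2]
opening: 0.146
grasp_force: 59.4
```

Emit:
drive_tool([
  [[0,0,-0.03,0],[0,0,-0.07,0],[0,0,-0.12,0],[0,0,-0.16,0],[0,0,-0.18,0],[0,0,-0.18,0],[0,0,-0.18,0]],
])

```text
time_s: 3.18
eef_pos: [0.5166, 0.3403, 0.0999]
eef_rot: [0.0, 0.092, 0.996, 0.0]
wrist_force: [0.2, 0.5, -2.1]
opening: 0.148
grasp_force: 58.7
```

Run:
```python
from h import *
from bench import ctrl
o=ctrl.get_obs();print(o["time_s"],o["eef_pos"],o["opening"],o["grasp_force"],o["wrist_force"])
pd=[]
for n in("top","side"):
    p,d=ctrl.camera(n);i=ctrl.camera_info(n)
    np.savez(f"pics/{n}1.npz",p=p,d=d,K=i["camera_matrix"],R=i["R"],t=i["t"]);pd.append(p)
a=px(o["eef_pos"],*[np.load("pics/side1.npz")[k] for k in "KRt"]).astype(int);print(a)
c=pd[1][max(a[1]-60,0):a[1]+50,a[0]-70:a[0]+70];cv2.imwrite("pics/grasp.png",cv2.resize(c,None,fx=4,fy=4,interpolation=cv2.INTER_CUBIC)[:,:,::-1])
b=np.array(hw(-.083));move((*b,.1),YH);move((*b,.04),YH)
```

```text
3.1833 [0.51660624 0.34026365 0.09990787] 0.14792517232047955 58.682910203933716 [ 0.21026376  0.47132425 -2.05754377]
[326 278]
shift [-0.2061 -0.7099 -0.0032] roll -0.1089 deg -19.6 tilt [ 0.0021 -0.0014 -1.    ]
shift [-0.2064 -0.7096  0.1468] roll -0.1089 deg -19.6 tilt [ 0.0021 -0.0014 -1.    ]
```

View pics/grasp.png

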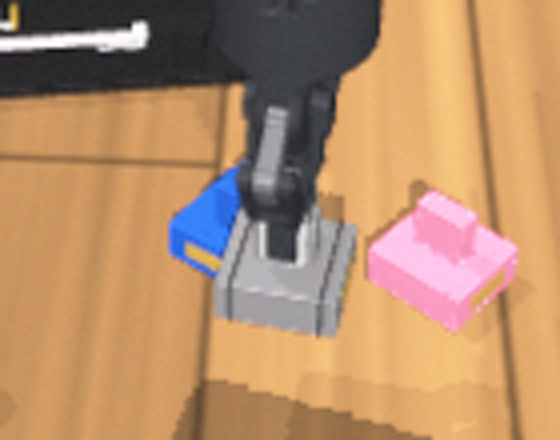

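The side view shows the grey pack hanging level in the fingers. The force reading changed by 2 N, which matches its weight. Now to the deck.

Run:
```python
from h import *
b=hw(-.085);move((*b,.1),YH)
```

```text
shift [-0.2013 -0.7115 -0.0031] roll -0.1089 deg -19.6 tilt [ 0.0021 -0.0014 -1.    ]
```

Emit:
drive_tool([
  [[-0.015,-0.06,-0.02,-0.01],[-0.035,-0.13,-0.02,-0.03],[-0.06,-0.21,-0.02,-0.05],[-0.09,-0.3,-0.02,-0.07],[-0.12,-0.4,-0.02,-0.09],[-0.145,-0.5,-0.02,-0.109],[-0.17,-0.59,-0.02,-0.109],[-0.19,-0.66,-0.02,-0.109],[-0.2,-0.695,-0.02,-0.109],[-0.2012,-0.7091,-0.02,-0.109],[-0.2012,-0.7091,0,-0.109],[-0.2012,-0.7091,0,-0.109]],
])

```text
time_s: 4.28
eef_pos: [0.5422, 0.0474, 0.0977]
eef_rot: [-0.002, -0.078, 0.997, 0.001]
wrist_force: [-1.3, 0.2, -3.0]
opening: 0.151
grasp_force: 59.0
```

Emit:
drive_tool([
  [[0,0,0.03,0],[0,0,0.07,0],[0,0,0.1,0],[0,0,0.125,0],[0,0,0.14,0],[0,0,0.145,0],[0,0,0.145,0],[0,0,0.145,0]],
])

```text
time_s: 4.95
eef_pos: [0.5441, 0.0468, 0.0422]
eef_rot: [0.0, -0.079, 0.997, -0.0]
wrist_force: [0.7, -0.2, -1.1]
opening: 0.148
grasp_force: 59.0
```

Run:
```python
from h import *
b=hw(-.085);move((*b,.038),YH)
```

```text
shift [ 0.0044 -0.0031  0.0105] roll 0.0002 deg 0.03 tilt [-6.e-04 -2.e-04 -1.e+00]
```

Emit:
drive_tool([
  [[0.003,-0.0025,0.003,0],[0.003,-0.0025,0.006,0],[0.003,-0.0025,0.009,0],[0.003,-0.0025,0.01,0],[0.003,-0.0025,0.01,0],[0.003,-0.0025,0.01,0]],
])

```text
time_s: 5.45
eef_pos: [0.5427, 0.0455, 0.038]
eef_rot: [0.0, -0.079, 0.997, -0.0]
wrist_force: [-0.2, 0.3, -1.3]
opening: 0.151
grasp_force: 59.0
```

Emit:
drive_tool([
  [[0,0,0.001,0],[0,0,0.002,0],[0,0,0.002,0]],
])

```text
time_s: 5.7
eef_pos: [0.5427, 0.0455, 0.0372]
eef_rot: [0.0, -0.079, 0.997, -0.0]
wrist_force: [-0.1, 0.2, -1.4]
opening: 0.151
grasp_force: 59.1
```

Emit:
drive_tool([
  [[0,0,0.001,0],[0,0,0.002,0],[0,0,0.002,0]],
])

```text
time_s: 5.95
eef_pos: [0.5432, 0.0455, 0.0371]
eef_rot: [0.001, -0.079, 0.997, -0.0]
wrist_force: [-1.6, -0.2, 5.1]
opening: 0.15
grasp_force: 59.9
```

It has touched down. I release and lift clear.

Emit:
drive_tool([
  [[0,0,-0.001,0],[0,0,-0.002,0],[0,0,-0.002,0],[0,0,-0.002,0],[0,0,-0.002,0],[0,0,-0.002,0]],
], jaw=0.5)

```text
time_s: 6.45
eef_pos: [0.5426, 0.0456, 0.037]
eef_rot: [-0.0, -0.079, 0.997, 0.0]
wrist_force: [0.4, -0.4, -0.1]
opening: 0.503
grasp_force: 0.0
```

Emit:
drive_tool([
  [[0,0,-0.02,0],[0,0,-0.06,0],[0,0,-0.12,0],[-0.08,0,-0.18,0],[-0.18,0,-0.2,0],[-0.28,0,-0.2,0],[-0.38,0,-0.2,0],[-0.4,0,-0.2,0],[-0.4,0,-0.2,0]],
])

```text
time_s: 7.2
eef_pos: [0.7026, 0.0709, 0.1169]
eef_rot: [0.0, -0.079, 0.997, -0.0]
wrist_force: [-1.3, 0.2, -0.5]
opening: 0.501
grasp_force: 0.0
```

Run:
```python
from h import *
from bench import ctrl
o=ctrl.get_obs();print(o["time_s"],o["eef_pos"],o["opening"])
move((*hw(-.16),.05),YH)
for n in("top","side"):
    p,d=ctrl.camera(n);i=ctrl.camera_info(n)
    np.savez(f"pics/{n}2.npz",p=p,d=d,K=i["camera_matrix"],R=i["R"],t=i["t"])
    u=px((*hw(0),.01),i["camera_matrix"],i["R"],i["t"]).astype(int)
    cv2.imwrite(f"pics/{n}2.png",cv2.resize(p[u[1]-55:u[1]+55,u[0]-65:u[0]+65],None,fx=5,fy=5,interpolation=cv2.INTER_CUBIC)[:,:,::-1]);print(n,u)
    W=cloud(d,i["camera_matrix"],i["R"],i["t"]);a=np.radians(YH);ex=np.array([np.cos(a),np.sin(a)]);ey=np.array([-ex[1],ex[0]])
    H=np.stack([(W[...,:2]-O)@ex,(W[...,:2]-O)@ey,W[...,2]],-1)*1e3
    near=(abs(H[...,0]+85)<45)&(abs(H[...,1])<50)
    for lo,hi,nm in((26,40,"body"),(50,64,"rib")):
        q=H[near&(H[...,2]>lo)&(H[...,2]<hi)]
        if len(q)>3: print(nm,len(q),q.mean(0).round(1),np.percentile(q,[2,98],axis=0).round(1).tolist(),cv2.minAreaRect(q[:,:2].astype(np.float32)))
```

```text
7.2 [0.70256758 0.07089512 0.11686157] 0.5008380629729433
shift [ 5.928e-01 -1.000e-04  1.667e-01] roll 0.0003 deg 0.05 tilt [-7.e-04 -1.e-04 -1.e+00]
top [310 177]
body 102 [-85.4 -23.2  32.6] [[-113.9, -36.0, 29.3], [-47.8, -15.7, 37.8]] ((-80.0245361328125, -24.636367797851562), (16.417247772216797, 72.73717498779297), 80.05473327636719)
side [285 226]
body 314 [-79.3   7.5  31.6] [[-113.3, -33.9, 26.8], [-42.3, 38.7, 38.0]] ((-77.66047668457031, 3.4413375854492188), (79.0125503540039, 74.14616394042969), 89.83316040039062)
rib 71 [-85.    2.6  57.5] [[-99.2, -8.5, 50.4], [-70.6, 8.9, 61.3]] ((-85.19061279296875, -0.3434782028198242), (29.793357849121094, 18.423389434814453), 2.483370780944824)
```

View pics/top2.png

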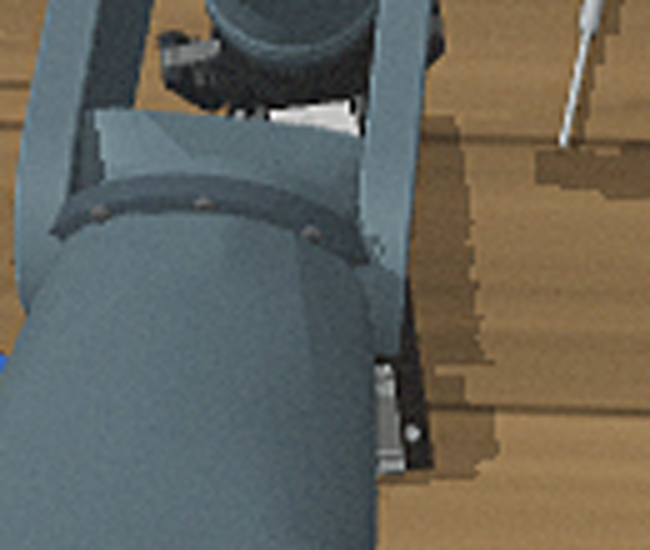

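That lift went toward holder +x, because tool +x points along holder -x. It stayed high, so it did no harm. The side depth puts the rib at x=-85, y=0 in the holder frame, lying straight. I go behind the pack and shut the fingers.

Emit:
drive_tool([
  [[0.1,0,0,0],[0.2,0,0,0],[0.3,0,0,0],[0.4,0,0,0],[0.5,0,0,0],[0.58,0,0,0],[0.61,0,0,0],[0.61,0,0.05,0],[0.61,0,0.1,0],[0.61,0,0.15,0],[0.61,0,0.17,0],[0.61,0,0.17,0]],
], jaw=1)

```text
time_s: 8.3
eef_pos: [0.4568, 0.0327, 0.0476]
eef_rot: [-0.002, -0.079, 0.997, 0.001]
wrist_force: [-0.2, -0.3, -0.4]
opening: 0.004
grasp_force: 0.0
```

Emit:
drive_tool([
  [[0,0,0.04,0],[0,0,0.07,0],[0,0,0.085,0],[0,0,0.085,0],[0,0,0.085,0]],
])

```text
time_s: 8.72
eef_pos: [0.4598, 0.0324, 0.0157]
eef_rot: [0.0, -0.079, 0.997, -0.0]
wrist_force: [0.4, 0.3, -0.6]
opening: 0.001
grasp_force: 0.0
```

Run:
```python
from h import *
from bench import ctrl
o=ctrl.get_obs();print(o["time_s"],o["eef_pos"],o["opening"],o["wrist_force"])
move((*hw(-.126),.015),YH);move((*hw(-.11+.09),.015),YH)
for n in("top","side"):
    p,d=ctrl.camera(n);i=ctrl.camera_info(n)
    np.savez(f"pics/{n}3.npz",p=p,d=d,K=i["camera_matrix"],R=i["R"],t=i["t"])
    u=px((*hw(-.05),.02),i["camera_matrix"],i["R"],i["t"]).astype(int)
    cv2.imwrite(f"pics/{n}3.png",cv2.resize(p[u[1]-55:u[1]+55,u[0]-75:u[0]+75],None,fx=5,fy=5,interpolation=cv2.INTER_CUBIC)[:,:,::-1]);print(n,u)
```

```text
8.7167 [0.45981407 0.0323614  0.01573411] 0.0010325288441566016 [ 0.44689349  0.33846092 -0.58275989]
shift [-0.1068 -0.0005  0.0019] roll 0.0002 deg 0.03 tilt [-2.e-04 -1.e-04 -1.e+00]
shift [-0.3718 -0.0006  0.0019] roll 0.0002 deg 0.03 tilt [-2.e-04 -1.e-04 -1.e+00]
top [312 194]
side [304 221]
```

View pics/side3.png

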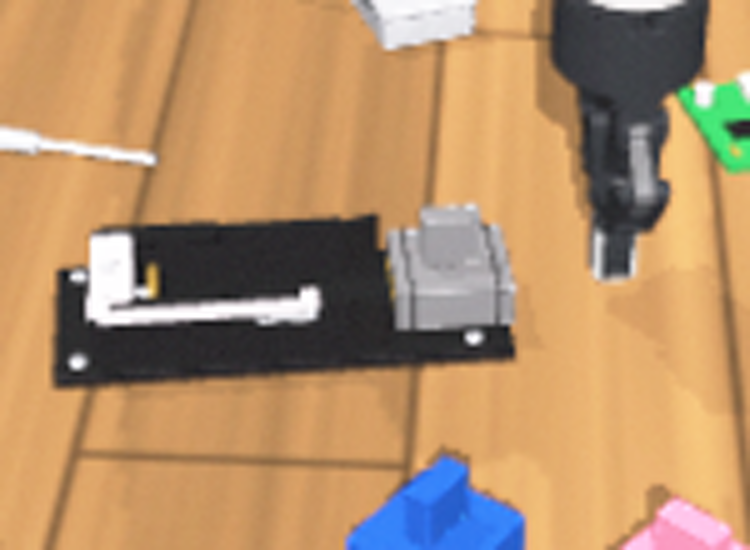

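The side view shows the pack at crop (450,270), lying flat and in line with the slot. The shut fingers stand behind it at (610,260). I start pushing.

Emit:
drive_tool([
  [[-0.03,0,0.002,0],[-0.06,0,0.002,0],[-0.085,0,0.002,0],[-0.095,0,0.002,0],[-0.105,0,0.002,0],[-0.115,0,0.002,0],[-0.125,0,0.002,0],[-0.135,0,0.002,0],[-0.145,0,0.002,0]],
])

```text
time_s: 9.57
eef_pos: [0.517, 0.0416, 0.0143]
eef_rot: [-0.0, -0.079, 0.997, 0.0]
wrist_force: [-1.0, -0.0, 1.0]
opening: 0.002
grasp_force: 0.3
```

Emit:
drive_tool([
  [[-0.008,0,0,0],[-0.016,0,0,0],[-0.024,0,0,0],[-0.032,0,0,0],[-0.04,0,0,0],[-0.048,0,0,0],[-0.056,0,0,0]],
])

```text
time_s: 10.15
eef_pos: [0.5393, 0.045, 0.0142]
eef_rot: [-0.0, -0.079, 0.997, 0.0]
wrist_force: [-0.3, 0.1, 0.1]
opening: 0.003
grasp_force: 0.2
```

Emit:
drive_tool([
  [[-0.008,0,0,0],[-0.016,0,0,0],[-0.024,0,0,0],[-0.032,0,0,0],[-0.04,0,0,0],[-0.048,0,0,0],[-0.056,0,0,0],[-0.064,0,0,0],[-0.072,0,0,0],[-0.08,0,0,0]],
])

```text
time_s: 10.98
eef_pos: [0.5708, 0.0501, 0.0141]
eef_rot: [-0.0, -0.079, 0.997, 0.0]
wrist_force: [-2.1, 1.0, -1.4]
opening: -0.001
grasp_force: 1.0
```

```bash
cat > look.py <<'E'
from h import *
from bench import ctrl
import sys
o=ctrl.get_obs();a=np.radians(YH);ex=np.array([np.cos(a),np.sin(a)]);ey=np.array([-ex[1],ex[0]])
e=o["eef_pos"][:2]-O;print(o["time_s"],"TCP H",(e@ex*1e3).round(1),(e@ey*1e3).round(1),"F along",(o["wrist_force"][:2]@ex).round(2),o["wrist_force"].round(2))
k=sys.argv[1]
p,d=ctrl.camera("side");i=ctrl.camera_info("side");A=(i["camera_matrix"],i["R"],i["t"])
np.savez(f"pics/side{k}.npz",p=p,d=d,K=A[0],R=A[1],t=A[2])
W=cloud(d,*A);H=np.stack([(W[...,:2]-O)@ex,(W[...,:2]-O)@ey,W[...,2]],-1)*1e3
gray=(np.ptp(p.astype(int),axis=2)<25)&(p.mean(2)>60)
xc=e@ex*1e3+41
q=H[gray&(H[...,2]>50)&(H[...,2]<64)&(abs(H[...,1])<12)&(abs(H[...,0]-xc)<22)]
if len(q):print("rib",len(q),np.percentile(q[:,0],[3,97]).round(1),q[:,1].mean().round(1))
c=px((*hw(.03),.02),*A).astype(int)
cv2.imwrite(f"pics/side{k}.png",cv2.resize(p[c[1]-35:c[1]+35,c[0]-50:c[0]+50],None,fx=7,fy=7,interpolation=cv2.INTER_CUBIC)[:,:,::-1])
E
python3 look.py 4
```

```text
10.9833 TCP H -56.3 0.3 F along -1.87 [-2.05  1.03 -1.37]
rib 69 [-30.2  -2.9] 3.0
```

View pics/side4.png

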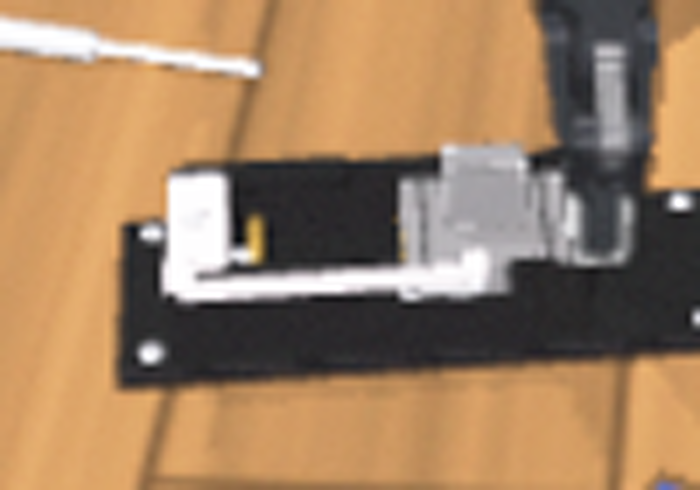

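The pack is in the slot with its rib at x≈-16.5, so pack x ≈ TCP + 40 mm. The brass contact is ahead at crop (255,240). I keep pushing gently.

Emit:
drive_tool([
  [[-0.007,0,0,0],[-0.014,0,0,0],[-0.021,0,0,0],[-0.028,0,0,0],[-0.035,0,0,0],[-0.042,0,0,0],[-0.049,0,0,0],[-0.056,0,0,0],[-0.063,0,0,0],[-0.07,0,0,0]],
])

```text
time_s: 11.87
eef_pos: [0.5988, 0.0544, 0.0144]
eef_rot: [0.0, -0.079, 0.997, -0.0]
wrist_force: [-1.6, -1.3, 0.9]
opening: -0.001
grasp_force: 0.6
```

Emit:
drive_tool([
  [[-0.005,0,0,0],[-0.01,0,0,0],[-0.015,0,0,0],[-0.02,0,0,0],[-0.025,0,0,0]],
])

```text
time_s: 12.28
eef_pos: [0.6084, 0.056, 0.0144]
eef_rot: [0.0, -0.079, 0.997, -0.0]
wrist_force: [-1.5, -1.0, 0.3]
opening: 0.0
grasp_force: 0.7
```

```bash
python3 look.py 5
```

```text
12.2833 TCP H -18.3 0.3 F along -1.67 [-1.54 -0.97  0.31]
rib 68 [ 7.1 34.5] 3.4
```

Emit:
drive_tool([
  [[-0.002,0,0,0],[-0.004,0,0,0],[-0.006,0,0,0],[-0.008,0,0,0],[-0.01,0,0,0],[-0.012,0,0,0]],
])

```text
time_s: 12.83
eef_pos: [0.6129, 0.0568, 0.0143]
eef_rot: [-0.0, -0.079, 0.997, 0.0]
wrist_force: [-2.9, 0.5, 1.4]
opening: 0.005
grasp_force: 0.9
```

Emit:
drive_tool([
  [[-0.002,0,0,0],[-0.004,0,0,0],[-0.006,0,0,0],[-0.008,0,0,0],[-0.01,0,0,0],[-0.01,0,0,0]],
])

```text
time_s: 13.33
eef_pos: [0.6171, 0.0574, 0.0143]
eef_rot: [0.0, -0.079, 0.997, 0.0]
wrist_force: [-2.0, 0.4, 1.2]
opening: 0.0
grasp_force: 0.6
```

Emit:
drive_tool([
  [[-0.0015,0,0,0],[-0.003,0,0,0],[-0.0045,0,0,0],[-0.006,0,0,0],[-0.0075,0,0,0],[-0.0075,0,0,0]],
])

```text
time_s: 13.83
eef_pos: [0.62, 0.0579, 0.0143]
eef_rot: [0.0, -0.079, 0.997, 0.0]
wrist_force: [-1.7, 0.0, 0.3]
opening: 0.004
grasp_force: 0.7
```

Emit:
drive_tool([
  [[-0.0015,0,0,0],[-0.003,0,0,0],[-0.0045,0,0,0],[-0.006,0,0,0],[-0.006,0,0,0]],
])

```text
time_s: 14.25
eef_pos: [0.6221, 0.0582, 0.0142]
eef_rot: [-0.0, -0.079, 0.997, 0.0]
wrist_force: [-1.8, 0.4, 0.9]
opening: -0.003
grasp_force: 1.5
```

```bash
python3 look.py 6
```

```text
14.25 TCP H -4.4 0.3 F along -1.74 [-1.83  0.43  0.86]
rib 75 [21.9 49.3] 3.3
```

View pics/side6.png

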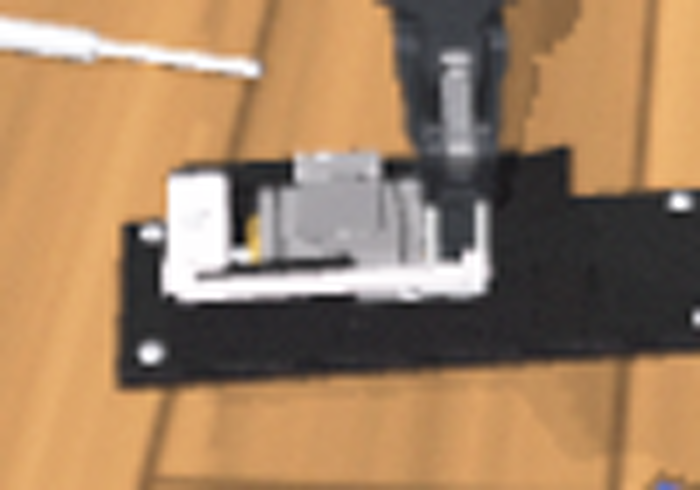

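The pack front (crop x≈262) is just reaching the brass contact (252), so the click is expected about 9 mm further on.

Emit:
drive_tool([
  [[-0.0015,0,0,0],[-0.003,0,0,0],[-0.0045,0,0,0],[-0.006,0,0,0],[-0.006,0,0,0],[-0.006,0,0,0]],
])

```text
time_s: 14.8
eef_pos: [0.6245, 0.0586, 0.0142]
eef_rot: [-0.0, -0.079, 0.997, 0.0]
wrist_force: [-4.9, 0.6, 2.1]
opening: -0.001
grasp_force: 2.1
```

Emit:
drive_tool([
  [[-0.0015,0,0,0],[-0.003,0,0,0],[-0.0045,0,0,0],[-0.0055,0,0,0],[-0.0055,0,0,0],[-0.0055,0,0,0]],
])

```text
time_s: 15.3
eef_pos: [0.6268, 0.059, 0.0142]
eef_rot: [-0.0, -0.079, 0.997, 0.0]
wrist_force: [-4.6, 0.3, 2.2]
opening: 0.001
grasp_force: 2.3
```

```bash
python3 look.py 7
```

```text
15.3 TCP H 0.3 0.3 F along -4.54 [-4.63  0.26  2.24]
rib 71 [26.9 54.3] 2.9
```

The force rose to about 4.6 N with contact starting between TCP x=-4.4 and -2. The click is therefore due at TCP 4.6 to 7, and the stop at 7.1 to 9.5.

Emit:
drive_tool([
  [[-0.0015,0,0,0],[-0.003,0,0,0],[-0.0045,0,0,0],[-0.006,0,0,0],[-0.0075,0,0,0],[-0.0085,0,0,0],[-0.0085,0,0,0],[-0.0085,0,0,0]],
])

```text
time_s: 16.02
eef_pos: [0.6299, 0.0594, 0.0142]
eef_rot: [-0.0, -0.079, 0.997, 0.0]
wrist_force: [-6.1, 0.4, 2.8]
opening: 0.004
grasp_force: 2.7
```

Emit:
drive_tool([
  [[-0.0005,0,0,0],[-0.001,0,0,0],[-0.0015,0,0,0],[-0.002,0,0,0],[-0.002,0,0,0],[-0.002,0,0,0]],
])

```text
time_s: 16.52
eef_pos: [0.6306, 0.0596, 0.0142]
eef_rot: [-0.0, -0.079, 0.997, 0.0]
wrist_force: [-6.4, -0.4, 2.4]
opening: 0.001
grasp_force: 3.0
```

Emit:
drive_tool([
  [[-0.0005,0,0,0],[-0.001,0,0,0],[-0.0015,0,0,0],[-0.002,0,0,0],[-0.002,0,0,0],[-0.002,0,0,0]],
])

```text
time_s: 17.02
eef_pos: [0.6313, 0.0597, 0.0142]
eef_rot: [-0.0, -0.079, 0.997, 0.0]
wrist_force: [-5.5, 0.3, 3.2]
opening: 0.002
grasp_force: 3.0
```

```bash
cat >> look.py <<'E'
z=np.load("pics/side6.npz");D=abs(p.astype(int)-z["p"]).sum(2)
# pawl: height 22-30 band points near the pawl in the +y wall gap
m=(H[...,2]>20)&(H[...,2]<33)&(H[...,0]>-14)&(H[...,0]<24)&(H[...,1]>15)&(H[...,1]<45)&gray&(p.mean(2)>150)
for x in range(-12,24,6):
    s=H[m&(H[...,0]>=x)&(H[...,0]<x+6)]
    if len(s):print("pawl",x,len(s),"y",np.median(s[:,1]).round(1),end="; ")
print()
E
python3 look.py 8
```

```text
17.0167 TCP H 4.9 0.3 F along -5.35 [-5.46  0.25  3.19]
rib 76 [31.7 59.3] 3.1
pawl -12 4 y 32.0; pawl -6 3 y 34.8; pawl 0 2 y 31.9; pawl 6 3 y 31.3; pawl 12 7 y 29.7; pawl 18 7 y 24.3;
```

View pics/side8.png

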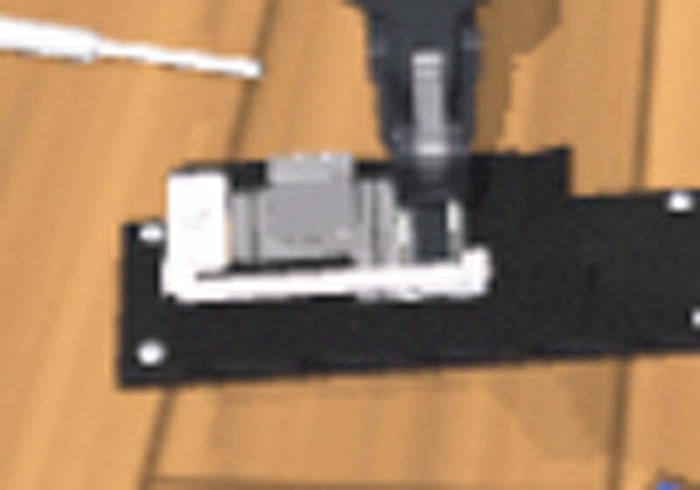

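Emit:
drive_tool([
  [[-0.0005,0,0,0],[-0.001,0,0,0],[-0.0015,0,0,0],[-0.002,0,0,0],[-0.002,0,0,0],[-0.002,0,0,0]],
])

```text
time_s: 17.57
eef_pos: [0.6324, 0.0599, 0.0142]
eef_rot: [-0.0, -0.079, 0.997, 0.0]
wrist_force: [-4.5, 0.9, 2.7]
opening: 0.002
grasp_force: 2.5
```

```bash
python3 look.py 9
python3 - <<'E'
import numpy as np,cv2
from h import *
from bench import ctrl
o=[]
for k in (6,8,9):
    z=np.load(f"pics/side{k}.npz");c=px((*hw(.01),.02),z["K"],z["R"],z["t"]).astype(int)
    o.append(cv2.resize(z["p"][c[1]-17:c[1]+22,c[0]-32:c[0]+32],None,fx=6,fy=6,interpolation=cv2.INTER_CUBIC))
p,d=ctrl.camera("top");i=ctrl.camera_info("top");c=px((*hw(.01),.02),i["camera_matrix"],i["R"],i["t"]).astype(int)
o.append(cv2.resize(p[c[1]-19:c[1]+20,c[0]-32:c[0]+32],None,fx=6,fy=6,interpolation=cv2.INTER_CUBIC))
cv2.imwrite("pics/cmp.png",np.vstack([np.hstack(o[:2]),np.hstack(o[2:])])[:,:,::-1])
E
```

```text
17.5667 TCP H 6.0 0.4 F along -4.27 [-4.47  0.92  2.75]
rib 73 [31.9 59.1] 2.8
pawl -12 4 y 34.2; pawl -6 3 y 31.5; pawl 0 1 y 28.5; pawl 6 3 y 30.4; pawl 12 5 y 23.7; pawl 18 8 y 24.2;
```

View pics/cmp.png

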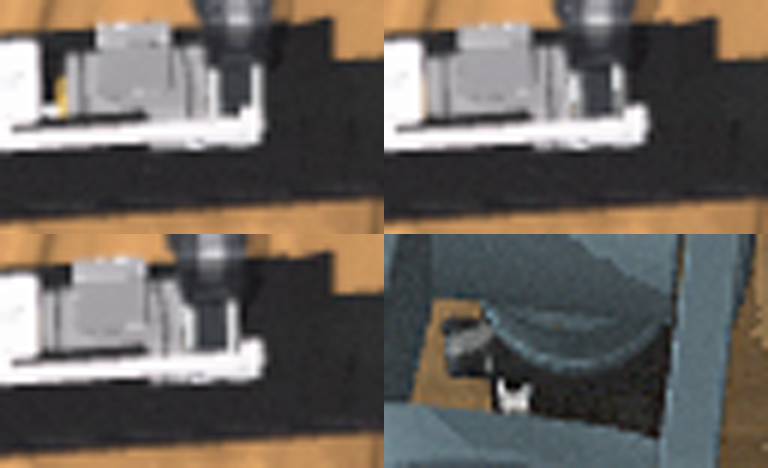

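The push force dropped from about 6 N to 4.3 N, which suggests the click. The top panel shows the pawl forked out from its hinge at crop (515,395). I back off and see whether the pack stays put and the pawl is out behind it.

Emit:
drive_tool([
  [[0.002,0,0,0],[0.005,0,0,0],[0.01,0,0,0],[0.02,0,0,0],[0.04,0,0,0],[0.07,0,0,0],[0.11,0,0,0],[0.17,0,0,0],[0.25,0,0,0],[0.33,0,-0.03,0],[0.41,0,-0.1,0],[0.45,0,-0.15,0]],
])

```text
time_s: 18.67
eef_pos: [0.4503, 0.0317, 0.0739]
eef_rot: [-0.002, -0.079, 0.997, 0.0]
wrist_force: [0.8, 0.4, 0.8]
opening: -0.004
grasp_force: 0.0
```

Emit:
drive_tool([
  [[0,0.06,-0.06,0],[0,0.14,-0.12,0],[0,0.22,-0.2,0],[0,0.3,-0.3,0],[0,0.4,-0.36,0],[0,0.5,-0.36,0],[0,0.6,-0.36,0],[0,0.7,-0.36,0],[0,0.7,-0.36,0]],
])

```text
time_s: 19.42
eef_pos: [0.4094, 0.3128, 0.2192]
eef_rot: [0.001, -0.08, 0.997, 0.001]
wrist_force: [0.4, -0.9, -0.4]
opening: -0.005
grasp_force: 0.0
```

```bash
sed -i 's/^xc=.*/xc=44/' look.py; python3 look.py 10
python3 - <<'E'
from h import *
from bench import ctrl
p,d=ctrl.camera("top");i=ctrl.camera_info("top");A=(i["camera_matrix"],i["R"],i["t"])
z=np.load("pics/top0.npz")
c=px((*hw(.01),.02),*A).astype(int);f=lambda q:cv2.resize(q[c[1]-45:c[1]+45,c[0]-32:c[0]+32],None,fx=6,fy=6,interpolation=cv2.INTER_CUBIC)
cv2.imwrite("pics/top10.png",np.hstack([f(z["p"]),f(p)])[:,:,::-1])
E
```

```text
19.4167 TCP H -174.6 285.0 F along 0.24 [ 0.39 -0.92 -0.42]
rib 76 [29.8 59. ] 3.4
pawl -12 4 y 30.7; pawl -6 3 y 29.7; pawl 0 2 y 30.3; pawl 6 4 y 29.2; pawl 12 4 y 25.7; pawl 18 8 y 23.3;
```

View pics/top10.png

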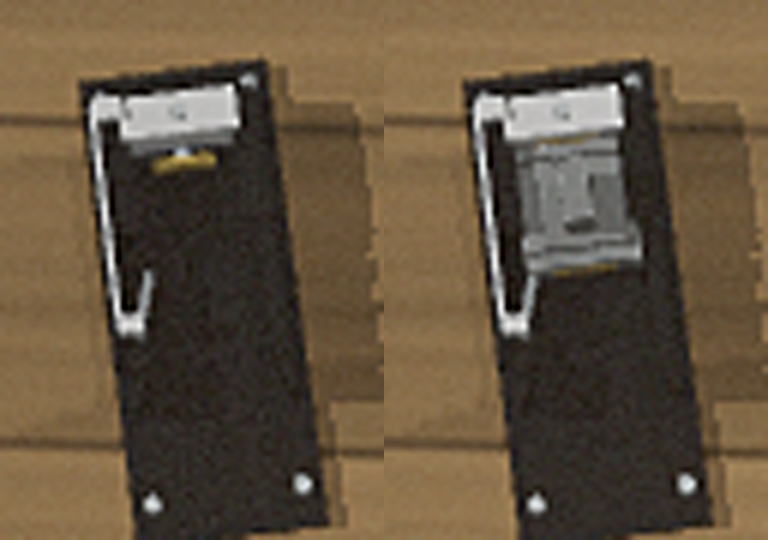

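In the right panel the pawl runs from (515,325) to (532,278). That is the same slant as when it was empty, with its tip behind the pack's rear edge, and the pack lies flat against the sprung contact. It is locked, so I hand in.

```bash
python3 -c "
from bench import ctrl
print(ctrl.hand_in())"
```

```text
the job is handed in; nothing more can be done
None
```

The pack lies flat in the holder with the pawl sprung out behind it; measured push force peaked at about 6.4 N, I let go after the click, did not touch the other things, and handed the job in at about 19.5 s (no verdict was returned).

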